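Stop the motorised coffee table, clear its seam, reset the stop

ROBOT

A 7-joint arm with a two-finger parallel gripper is mounted at the origin on the work surface. World frame = base frame: x ahead of the robot, y to its left, z up, the work surface at z = 0. Lengths are in m, angles in rad, forces in N, time in s.
With the tool pointing down it reaches from about 0.425 to 0.825 m from the base axis. Payload 3.6 kg.
Tool frame: the origin (TCP) lies at the very end of the fingers, on their centre line; the grasp point (between the pads) lies 19 mm behind it; z points along the fingers, y is the line along which they close (so a half turn about z gives the same grasp; the last joint's range is limited). The gripper opens to 93 mm and grips with 3 to 60 N. Pads are 15 mm wide; open, the fingers measure 128 mm over their backs; the gripper's body (75 mm by 188 mm) begins 65 mm behind the grasp point.
Start: joints at [1.224, 0.615, -0.013, 1.423, 0.008, 1.103, -0.04], TCP at [0.204, -0.617, 0.219] pointing down, gripper open.
Joint ranges: [-3.12, 3.12], [-0.3, 2.06], [-1.34, 1.32], [0.26, 2.42], [-1.36, 4.5], [0.01, 1.98], [-2.84, 2.84]. Speed limits (rad/s): [2.79, 2.79, 3.14, 3.14, 3.14, 3.14, 3.14].

INTERFACE

Orientations are given as a rotation vector (axis times angle).
In Python, from station import bot, eyes, models gives the robot as it stands. The module is installed in compiled form; this text tells all that it offers. Calls block until the motion is done:
- bot.move_to(position, orientation): joint-space move of the TCP to a pose.
- bot.move_linear(position, ori=None, velocity=0.15, contact_N=None): straight line of the TCP; ori=None keeps the orientation; velocity is the mean speed in m/s. With contact_N (N) it stops when the force on the tool has changed by that much, and returns True; else False.
- bot.set_joints(angles): joint-space move.
- bot.grip(opening, force=None): finger opening in m; force is the grip in N (None keeps the last); returns when the fingers have stopped.
- bot.hold(seconds).
- bot.ik(position, orientation): joint angles nearest the present ones, or None.
- bot.read_state(): the state.
- eyes.get_image(name): name is "scene" or "top" or "wrist"; returns a dict with "img" (420x560x3 uint8, red, green, blue), "z_map" (420x560 float32, m along the optical axis (not along the pixel's ray), 0 where there is no reading), "intrinsics" (3x3 intrinsics, pixels), "k1" (the pictures are not rectified: a ray, as slopes to the right and down, at radius r is drawn at 1 + k1 r^2 times it, then the intrinsics apply), "rvec" (rotation vector, rad) and "tvec" (3), from world to camera coordinates, as OpenCV has them. Camera axes: x right, y down, z forward; pixel columns grow to the right and rows downward; lengths in m; the calibration is good to about 2 mm. A picture is of the moment at which its call begins.
A pose or a line that the arm cannot do raises bot.PlanningError and nothing moves.
- bot.close_job(): hands the job in; it is judged then, once.
Trained networks look in the newest picture that a camera, given by its name, has taken for a name from the list of things; names that differ only in an ending like _2 or _b are one class to them, and where a whole thing is asked for, a point or a joint stands for the part that bears it (a point fixed in the world has none). Each returns a list of dicts, best first, with "confidence" (0 to 1); they miss things now and then, are a little off and sometimes report something else, mostly with a low value. They report only what shows in the picture. A call takes as long as a camera call.
- models.silhouettes(query, camera): "pixels" (420x560 bool, what is visible of it) and "xy" ([column, row] in pixels, amid what is visible of it).
The state is a dict: "t": time; "joint_positions": joint angles; "qd": joint speeds; "effort": joint torques, N m; "ee_pos": TCP position; "eef_rot": TCP orientation; "contact_force": force on the tool from outside, world axes, zero at the start; "ft_torque": the same for the moment, N m; "width": finger opening in m; "grasp_force": force on a finger pad.
Only numpy, scipy, OpenCV 4.12 (cv2) and the standard library are available. Lean on these libraries where they do the work, as an engineer would, in place of code of your own. Each camera call takes 0.05 s, during which the arm holds its last target. There are 200 camera calls.

TASK

A coaster lies across the seam of the motorised extending table: press the red mushroom stop button in until it stays down by itself, and with the table stopped lift the coaster off the seam and lay it flat and wholly on the round cork mat. Only then turn the head of the stop button clockwise until it is released and springs fully up again, and let go of everything. Do not disturb the mug, the sugar canister or the bowl.

Things in the scene. Friction and masses are not known exactly. Their poses are not given: they have to be found in the camera images.
- console: Grey wedge-shaped control box with a yellow sloping face, fixed to the table, 150 x 120 mm in plan; face 48 mm high at the low (own -x) edge and 102 mm at the high (+x) edge, 75 mm at the middle. Origin: centre of its underside. Own z is up; the face slopes 20 degrees down towards own -x. It may stand left or right of the seam.
- button_top (a point): Middle of the domed top of the red mushroom stop button; moves with it. Its z axis is the button's axis, out of the sloping face (20 degrees from vertical, towards the console's -x); x and y do not turn with the head. Head: round, 58 mm across, 26 mm thick; its side wall runs 8 to 22 mm below this point. The point is 40 mm off the face when up. A white mark on the head shows its turn.
- face_mid (a point): Where the button's axis meets the yellow face; does not move. To reset the latched button, turn its head clockwise seen from outside by 1.6 to 2.3 rad, unknown beforehand and more than one grasp gives; about 0.1 N m. The head stays where left, so let go and regrasp. A stop lies 0.2 to 0.4 rad past the release. Freed, it springs up, if need be once let go. Do not turn it before pressing.
- plunger (a joint): How far the stop button is pressed in along its axis, m: 0 fully up, about 0.010 latched, 0.013 pressed to the bottom stop. The spring gives 4 N at first, 10 N when latching, and the catch adds up to about 4 N on the way. Press past 11 mm and let go: it must stay at about 0.010 by itself.
- coaster: Blue hard-silicone coaster, a flat rectangle 105 mm (own x) by 58 mm (own y) and 8 mm thick, loose, about 40 to 90 g. Origin: centre of its underside. It lies across the seam at the start.
- mat: Round cork mat, 170 mm across and 5 mm thick, fixed flat on the table on the other side of the seam from the console. Origin: centre of its underside. The coaster belongs flat on it.
- seam: The seam between the table's leaves: a 12 mm wide aluminium strip with a dark line, flush with the table, running along x. Origin on its line. It does nothing.
- mug: White porcelain mug, 80 mm across, 95 mm tall, handle towards own +y, loose bystander. Origin: centre of its underside.
- canister: Steel sugar canister with a dark twist cap, 80 mm across, 110 mm tall, loose bystander. Origin: centre of its underside.
- bowl: Yellow plastic bowl, 130 mm across, 55 mm tall, loose bystander. Origin: centre of its underside.

How it is judged:
By the outcome, as a careful person would: the job done as asked, in the order asked, and still so for the second after the job is handed in, with the robot touching nothing.
It also fails if it takes over 72 s, if anything falls off the work surface, if the arm or the gripper's body presses on something with over 40 N, if the wrist force passes 120 N, or if a joint passes its speed limit or range.

## Working session

There is one attempt and no reset: what is moved stays moved. The work goes in short steps, each a Python script; the robot and the scene stay as the last script left them, time stands still between calls to the robot, and variables do not carry over. Pictures are saved under pics/ and viewed, at most 10 in all, crops included, and the job is handed in when it is done.

```bash
mkdir -p pics && cat > h.py <<'E'
import numpy as np, cv2
from scipy.spatial.transform import Rotation as R
from station import bot, eyes, models
def cloud(d):
    K=d["intrinsics"];k1=d["k1"];h,w=d["z_map"].shape
    u,v=np.meshgrid(np.arange(w),np.arange(h))
    p=cv2.undistortPoints(np.stack([u,v],-1).reshape(-1,1,2).astype(np.float64),np.array(K,float),np.array([k1,0,0,0,0.])).reshape(h,w,2)
    z=d["z_map"].astype(float); c=np.dstack([p*z[...,None],z])
    Rm=R.from_rotvec(np.ravel(d["rvec"])).as_matrix()
    P=(c-np.ravel(d["tvec"]))@Rm
    P[z<=0]=np.nan
    return P
def save(d,n): cv2.imwrite(f"pics/{n}.png",cv2.cvtColor(d["img"],cv2.COLOR_RGB2BGR))
def look(cam,names,n=None):
    d=eyes.get_image(cam);P=cloud(d);out={}
    if n: save(d,n)
    for q in names:
        s=models.silhouettes(q,cam)
        if s: out[q]=(s[0]["confidence"],s[0]["xy"],s[0]["pixels"],P[s[0]["pixels"]])
    return d,P,out
E
python3 - <<'E'
from h import *
for cam in ["scene","top"]:
    d,P,o=look(cam,["console","button_top","coaster","mat","mug","canister","bowl"],cam)
    for q,(c,xy,m,p) in o.items():
        p=p[~np.isnan(p[:,0])]
        if len(p)==0: print(cam,q,c,xy,"none");continue
        print(cam,q,round(c,2),np.round(xy),len(p),"med",np.median(p,0).round(3),"lo",np.percentile(p,2,0).round(3),"hi",np.percentile(p,98,0).round(3))
        if q in("coaster","console","mat"):
            t=p[p[:,2]>np.percentile(p[:,2],30)-.003] if q!="console" else p
            print("  rect",cv2.minAreaRect(p[:,:2].astype(np.float32)))
print(bot.read_state())
E
```

```text
scene console 0.61 [280. 130.] 3908 med [0.508 0.201 0.068] lo [0.413 0.17  0.   ] hi [0.56  0.287 0.114]
  rect ((0.46964550018310547, 0.28484904766082764), (0.23250870406627655, 0.1834646761417389), 89.64771270751953)
scene button_top 0.73 [270. 105.] 445 med [0.482 0.22  0.108] lo [0.427 0.203 0.054] hi [0.503 0.27  0.117]
scene coaster 0.6 [213. 203.] 1124 med [0.454 0.    0.006] lo [ 0.41  -0.047  0.002] hi [0.497 0.053 0.009]
  rect ((0.4509904980659485, 0.006090976297855377), (0.05865424871444702, 0.11159767210483551), 33.431922912597656)
scene mat 0.63 [275. 372.] 5528 med [ 0.728 -0.253  0.024] lo [ 0.673 -0.313  0.003] hi [ 0.788 -0.197  0.056]
  rect ((0.7319103479385376, -0.2512184977531433), (0.13744698464870453, 0.12703920900821686), 73.38267517089844)
scene mug 0.69 [381. 148.] 1897 med [0.732 0.243 0.059] lo [0.691 0.223 0.001] hi [0.772 0.314 0.094]
scene canister 0.69 [345. 246.] 2400 med [ 0.751 -0.031  0.106] lo [ 0.713 -0.049  0.005] hi [0.785 0.022 0.111]
scene bowl 0.72 [275. 369.] 5619 med [ 0.728 -0.253  0.024] lo [ 0.672 -0.314  0.003] hi [ 0.788 -0.197  0.0
[... 1120 characters left out ...]
ons': array([ 1.22446659,  0.61483018, -0.01262716,  1.42336276,  0.00806286,
        1.1033821 , -0.04038603]), 'qd': array([ 1.36620853e-05,  1.60570238e-04,  1.41465563e-03, -7.96345759e-05,
        6.45361599e-04,  9.70253618e-04, -1.77912733e-03]), 'effort': array([-5.04658169e-05, -4.58769464e+01,  2.08784505e-01, -1.66025716e+01,
       -6.10970543e-02,  1.32019480e-02,  2.13492456e-05]), 'ee_pos': array([ 0.20440983, -0.61701844,  0.21869787]), 'eef_rot': array([3.10144361e+00, 5.00336173e-01, 1.52628489e-04]), 'contact_force': array([-0.01964548, -0.17078974,  0.26618176]), 'ft_torque': array([ 0.04567132, -0.01485309,  0.00022837]), 'grasp_force': 0.0, 'width': 0.09305772097395716}
```

View pics/top.png

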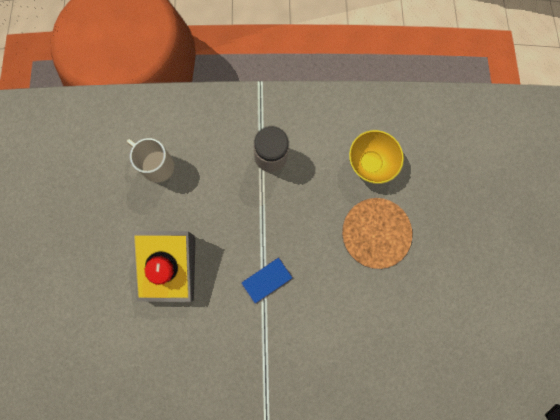

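View pics/scene.png

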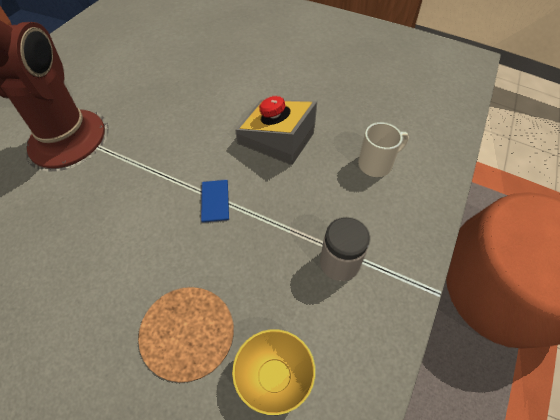

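```bash
python3 - <<'E'
from h import *
for cam in ["top","scene"]:
    d=eyes.get_image(cam);P=cloud(d);I=d["img"];hsv=cv2.cvtColor(I,cv2.COLOR_RGB2HSV)
    X,Y,Z=P[...,0],P[...,1],P[...,2]
    b=(hsv[...,0]>95)&(hsv[...,0]<130)&(hsv[...,1]>110)&(abs(Y)<.12)&(X>.35)&(X<.65)&(Z<.03)
    p=P[b];print(cam,"coaster",b.sum(),np.median(p,0),cv2.minAreaRect(p[:,:2].astype(np.float32)))
    r=((hsv[...,0]<8)|(hsv[...,0]>172))&(hsv[...,1]>130)&(Z>.06)&(Y>.1)&(Y<.35)
    p=P[r];print("red",r.sum(),p.min(0),p.max(0),np.median(p,0))
    y=(hsv[...,0]>18)&(hsv[...,0]<35)&(hsv[...,1]>110)&(Y>.12)&(Y<.33)&(X<.62)&(Z>.035)
    p=P[y];q=p.mean(0);n=np.linalg.svd(p-q,full_matrices=False)[2][2];n*=np.sign(n[2])
    print("face",y.sum(),q,n,"tilt",np.degrees(np.arccos(n[2])),cv2.minAreaRect(p[:,:2].astype(np.float32)))
E
```

```text
top coaster 1109 [0.45179992 0.00323708 0.0086376 ] ((0.45207923650741577, 0.0035958625376224518), (0.05728811025619507, 0.10378066450357437), 32.58115005493164)
red 633 [0.44970923 0.19841049 0.06808974] [0.5092854  0.26347508 0.12148443] [0.47711068 0.22640461 0.1106696 ]
face 2370 [0.48763214 0.22998665 0.07753156] [-0.34310837  0.01257466  0.93921165] tilt 20.08041776504366 ((0.48494064807891846, 0.2313677817583084), (0.1121305376291275, 0.13260580599308014), 88.63236236572266)
scene coaster 1055 [0.45421121 0.00118942 0.00654716] ((0.4530724287033081, 0.003885935992002487), (0.057398583739995956, 0.10715027898550034), 31.647682189941406)
red 411 [0.45050956 0.20079254 0.06547963] [0.50451343 0.26061777 0.1184331 ] [0.4830059  0.21929821 0.10807588]
face 979 [0.4965008  0.22026438 0.07949413] [-0.33995695  0.00412392  0.94043196] tilt 19.8757754051167 ((0.4836386442184448, 0.23384948074817657), (0.11522406339645386, 0.1338343471288681), 88.88286590576172)
```

Top view: the coaster is at (267,280) across the seam at column 265, the red button at (158,268), the mat at (378,234) and the bowl at (376,157). The `top` network's "coaster" was actually the bowl, so I use colour instead. Next I refine the button axis and check IK.

```bash
cat >> h.py <<'E'
yaw=np.radians(-1.3)
Rc=R.from_euler("ZY",[yaw,-np.radians(20)]).as_matrix()  # button frame; z out of the face
n=Rc[:,2]
def ori(a):  # tool z = -n, tool y at angle a from button x
    y=Rc@np.array([np.cos(a),np.sin(a),0]); z=-n
    return R.from_matrix(np.column_stack([np.cross(y,z),y,z])).as_rotvec()
def down(a): # tool down, closing line at angle a in plan
    y=np.array([np.cos(a),np.sin(a),0]);z=np.array([0,0,-1.])
    return R.from_matrix(np.column_stack([np.cross(y,z),y,z])).as_rotvec()
def redpts(cam):
    d=eyes.get_image(cam);P=cloud(d);h=cv2.cvtColor(d["img"],cv2.COLOR_RGB2HSV);Y=P[...,1]
    r=((h[...,0]<8)|(h[...,0]>172))&(h[...,1]>130)&(P[...,2]>.06)&(Y>.1)&(Y<.35)&(P[...,0]<.6)
    return d,P,P[r]
E
python3 - <<'E'
from h import *
print("n",n)
for cam in ["top","scene"]:
    d,P,p=redpts(cam); h=cv2.cvtColor(d["img"],cv2.COLOR_RGB2HSV)
    y=(h[...,0]>18)&(h[...,0]<35)&(h[...,1]>110)&(P[...,1]>.12)&(P[...,1]<.33)&(P[...,0]<.62)&(P[...,2]>.035)
    f=P[y]@Rc; fz=np.median(f[:,2]); q=p@Rc
    c,rad=cv2.minEnclosingCircle(q[q[:,2]>fz+.012][:,:2].astype(np.float32))
    print(cam,"facez",fz,"top h",np.percentile(q[:,2],[50,90,97])-fz,"circ",c,rad,"face lo/hi",np.percentile(f,[.5,99.5],0)[:,:2].round(4).tolist())
    print("   world top",Rc@np.array([*c,fz+.04]))
B=np.array([.468,.2315,.1126])
for a in np.arange(-np.pi,np.pi,.4):
    s=bot.ik(B+.06*n,ori(a)); g=bot.ik(B-.03*n,ori(a)); print(round(a,2),None if s is None else np.round(s,2), None if g is None else np.round(g,2)[[0,6]])
for a in (np.radians(32.2),np.radians(32.2+180)):
  for p in ([.4525,.0037,.003],[.5565,-.261,.008]): 
    s=bot.ik(p,down(a));print(a,p,None if s is None else np.round(s,2))
print(bot.read_state()["t"])
E
```

```text
n [-0.34193211  0.00775953  0.93969262]
top facez -0.09213202423054774 top h [0.03586927 0.03929322 0.0403895 ] circ (0.47812432050704956, 0.24093806743621826) 0.030528264120221138 face lo/hi [[0.4064, 0.1869], [0.5468, 0.2973]]
   world top [0.47246611 0.23027834 0.11454007]
scene facez -0.09338462774846286 top h [0.03290498 0.03863539 0.0395837 ] circ (0.47924718260765076, 0.24021315574645996) 0.029986994341015816 face lo/hi [[0.4048, 0.1872], [0.5457, 0.2976]]
   world top [0.47393284 0.22951996 0.11374705]
-3.14 [ 0.11  0.6  -1.15  2.14  1.18  0.9   1.35] [-1.05 -2.73]
-2.74 [ 0.11  0.6  -1.15  2.14  1.18  0.9   1.75] [-0.99 -2.54]
-2.34 [ 0.11  0.6  -1.15  2.14  1.18  0.9   2.15] [-0.99 -2.16]
-1.94 [-1.04  0.4   0.52  2.17  0.    0.33 -2.55] [-0.94 -2.04]
-1.54 [-1.07  0.4   0.56  2.17 -0.05  0.33 -2.09] [-0.86 -2.21]
-1.14 [-0.79  0.36  0.18  2.16  0.42  0.37 -2.17] [-1.04 -0.76]
-0.74 [-0.65  0.36 -0.01  2.16  0.58  0.41 -1.94] [-0.74 -2.05]
-0.34 [-0.51  0.37 -0.2   2.15  0.72  0.46 -1.68] [-0.61 -1.97]
0.06 [-0.23  0.41 -0.58  2.15  0.93  0.59 -1.49] [-0.47 -1.72]
0.46 [ 0.02  0.51 -0.96  2.14  1.1   0.77 -1.26] [-0.21 -1.45]
0.86 [ 0.11  0.6  -1.15  2.14  1.18  0.9  -0.93] [-0.1  -1.08]
1.26 [-0.02  0.49 -0.9   2.14  1.08  0.74 -0.43] [-0.1  -0.68]
1.66 [ 0.04  0.53 -1.    2.14  1.12  0.8  -0.07] [-0.33 -0.2 ]
2.06 [ 0.11  0.6  -1.15  2.14  1.18  0.9   0.27] [-0.1   0.12]
2.46 [ 0.11  0.6  -1.15  2.14  1.18  0.9   0.67] [-0.1   0.52]
2.86 [ 0.11  0.6  -1.15  2.14  1.18  0.9   1.07] [-0.1   0.92]
0.5619960191421741 [0.4525, 0.0037, 0.003] [ 0.1   0.7  -0.23  2.17  0.48  0.32  0.02]
0.5619960191421741 [0.5565, -0.261, 0.008] [ 0.62  0.84 -0.36  1.71  0.44  0.67  0.58]
3.703588672731967 [0.4525, 0.0037, 0.003] [-0.2   0.7   0.21  2.18 -0.46  0.3  -2.17]
3.703588672731967 [0.5565, -0.261, 0.008] [ 0.23  0.84  0.28  1.72 -0.36  0.64 -1.86]
1.0
```

```bash
cat >> h.py <<'E'
B=Rc@np.array([.4775,.2411,-.0525])   # button top when up
E
python3 - <<'E'
from h import *
bot.grip(0.0,20)
q=bot.ik(B+.05*n,ori(1.26)); print(np.round(q,2))
bot.move_to(B+.05*n,ori(1.26)); print(bot.read_state()["t"],bot.read_state()["joint_positions"].round(2))
bot.move_linear(B+.006*n,velocity=.1)
f0=bot.read_state()["contact_force"]
hit=bot.move_linear(B-.018*n,velocity=.025,contact_N=24)
s=bot.read_state(); print(hit,"depth",(B-s["ee_pos"])@n,"F",s["contact_force"]-f0,s["t"])
bot.move_linear(B+.06*n,velocity=.15)
for cam in["top","scene"]:
    d,P,p=redpts(cam);q=p@Rc;print(cam,np.percentile(q[:,2],[50,90,97])+.0925)
save(d,"press");print(bot.read_state()["t"])
E
```

```text
[ 0.    0.53 -0.93  2.14  1.13  0.76 -0.46]
5.55 [ 0.01  0.53 -0.93  2.14  1.13  0.76 -0.46]
True depth 0.01351344273902045 F [-4.09754724 -2.18420645  8.77898999] 6.95
top [0.48568254 0.54754949 0.56149379]
scene [0.02218119 0.02827506 0.02922989]
7.6917
```

Scene head height dropped from 39.6 to 29.2 mm, so the button is latched. Next is the coaster.

```bash
python3 - <<'E'
from h import *
a=np.radians(32.2); c=np.array([.4525,.0037]); m=np.array([.5565,-.261])
bot.move_to([*c,.10],down(a)); bot.grip(.085)
f0=bot.read_state()["contact_force"]
hit=bot.move_linear([*c,.0025],velocity=.08,contact_N=8)
print(hit,bot.read_state()["ee_pos"]); 
bot.grip(.0,20); s=bot.read_state(); print(s["width"],s["grasp_force"],s["t"])
bot.move_linear([*c,.09],velocity=.15)
s=bot.read_state(); print(s["width"],s["grasp_force"],s["contact_force"]-f0,s["t"],s["joint_positions"].round(2))
d=eyes.get_image("scene");save(d,"lift")
E
```

```text
False [0.45280928 0.00374506 0.0028319 ]
0.05797841062520121 19.992241859436035 11.9333
0.057584323648750185 19.99431610107422 [-0.50879839 -0.99802815 -1.86945401] 12.6667 [ 0.52  0.66 -0.87  2.1   0.78  0.73 -0.3 ]
```

View pics/lift.png

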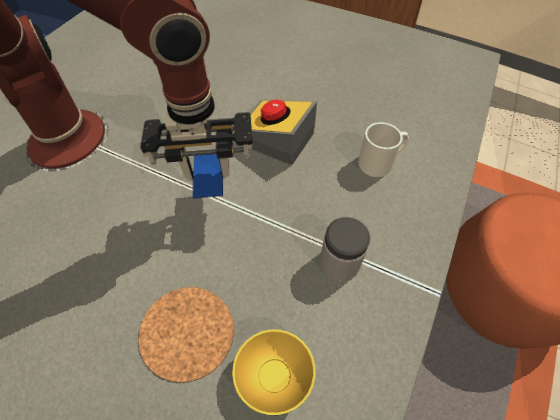

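The coaster is held at (208,175) and the button head at (275,110) is still down. Now I place it on the mat.

```bash
python3 - <<'E'
from h import *
a=np.radians(32.2); m=np.array([.5565,-.261])
bot.move_to([*m,.10],down(a))
d=eyes.get_image("scene");P=cloud(d);h=cv2.cvtColor(d["img"],cv2.COLOR_RGB2HSV)
b=(h[...,0]>95)&(h[...,0]<130)&(h[...,1]>110)&(np.hypot(P[...,0]-m[0],P[...,1]-m[1])<.1)&(P[...,2]>.05)
p=P[b];print(len(p),np.percentile(p,[2,50,98],0).round(3))
bot.move_linear([*m,.03],velocity=.12)
hit=bot.move_linear([*m,.0078],velocity=.04,contact_N=6)
print(hit,bot.read_state()["ee_pos"])
bot.grip(.08); bot.move_linear([*m,.13],velocity=.2)
print(bot.read_state()["t"])
for cam in["top","scene"]:
    d=eyes.get_image(cam);P=cloud(d);h=cv2.cvtColor(d["img"],cv2.COLOR_RGB2HSV)
    b=(h[...,0]>95)&(h[...,0]<130)&(h[...,1]>110)&(np.hypot(P[...,0]-m[0],P[...,1]-m[1])<.12)&(P[...,2]<.05)
    p=P[b]; print(cam,len(p))
    if len(p): print(np.percentile(p,[2,50,98],0).round(4),cv2.minAreaRect(p[:,:2].astype(np.float32)))
save(d,"placed")
E
```

```text
1406 [[ 0.527 -0.309  0.102]
 [ 0.567 -0.277  0.105]
 [ 0.601 -0.221  0.195]]
True [ 0.55585052 -0.26107084  0.00748673]
16.5417
top 926
[[ 0.5126 -0.3012  0.0104]
 [ 0.5511 -0.2565  0.014 ]
 [ 0.5904 -0.2127  0.0179]] ((0.5514000654220581, -0.25745806097984314), (0.05725385993719101, 0.09577511250972748), 33.09260177612305)
scene 1697
[[ 0.5144 -0.31    0.0097]
 [ 0.5592 -0.2665  0.0124]
 [ 0.597  -0.2258  0.0148]] ((0.5554814338684082, -0.2607187330722809), (0.057251181453466415, 0.10241615027189255), 32.80832290649414)
```

View pics/placed.png

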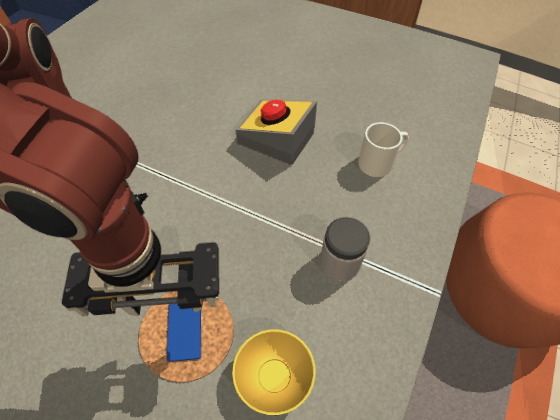

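The coaster lies flat on the mat at (184,332). Now the reset.

```bash
cat >> h.py <<'E'
def height():
    d,P,p=redpts("scene");q=p@Rc;q=q[np.hypot(q[:,0]-.4775,q[:,1]-.2411)<.035]
    return d,np.percentile(q[:,2],[90,97])+.0925
def turn(total,step=.2):
    """clockwise by -q7; stops early on signs of release or of the stop"""
    s0=bot.read_state();q0=s0["joint_positions"].copy();done=0
    while done<total-1e-6:
        done=min(total,done+step);q=q0.copy();q[6]-=done;bot.set_joints(q)
        s=bot.read_state()
        print(round(done,2),"axF",round((s["contact_force"]-s0["contact_force"])@n,2),"axT",round((s["ft_torque"]-s0["ft_torque"])@n,3),"w",round(s["width"],4),"g",round(s["grasp_force"],1),round(s["t"],2))
E
python3 - <<'E'
from h import *
best=None
for a in np.arange(0,2*np.pi,.2):
    q=bot.ik(B+.03*n,ori(a))
    if q is not None and .9<q[6]<1.9 and abs(q[2])<1.25: 
        if best is None or abs(q[6]-1.5)<abs(best[1][6]-1.5): best=(a,q)
print(best[0],best[1].round(2)); a=best[0]
bot.grip(.088)
bot.move_to(B+.05*n,ori(a))
bot.move_linear(B-.015*n,velocity=.12)
hit=bot.move_linear(B-.029*n,velocity=.05,contact_N=8); print(hit,(B-bot.read_state()["ee_pos"])@n)
bot.grip(.0,15); s=bot.read_state(); print(s["width"],s["grasp_force"],s["joint_positions"].round(2),s["t"])
turn(.4)
save(eyes.get_image("scene"),"turn1")
E
```

```text
3.2 [ 0.14  0.73 -1.24  2.14  1.31  1.01  1.32]
False 0.029183275736785516
0.05677079595834233 15.00379718025215 [ 0.09  0.83 -1.14  2.15  1.46  0.99  1.23] 20.6083
0.2 axF -0.21 axT -0.035 w 0.0568 g 15.0 20.92
0.4 axF -0.16 axT -0.028 w 0.0567 g 15.0 21.23
```

View pics/turn1.png

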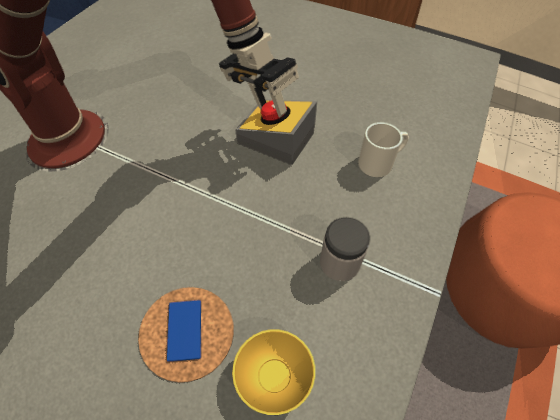

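The gripper holds the head at (272,108) and the coaster still lies on the mat. I check the turning direction and carry on.

```bash
python3 - <<'E'
from h import *
def ang():
    y=Rc.T@R.from_rotvec(bot.read_state()["eef_rot"]).as_matrix()[:,1]; return np.arctan2(y[1],y[0])
print("a now",ang(),"(started 3.2; must fall)")
assert (3.2-ang())%(2*np.pi)<1
turn(1.2,.3); print(ang())
turn(.7,.1); print(ang(),bot.read_state()["joint_positions"].round(2))
E
```

```text
a now 2.8053298800001683 (started 3.2; must fall)
0.3 axF 0.56 axT 0.014 w 0.0563 g 15.0 21.66
0.6 axF 0.91 axT 0.03 w 0.0566 g 15.0 22.05
0.9 axF -0.09 axT 0.015 w 0.0571 g 15.0 22.44
1.2 axF -1.01 axT 0.03 w 0.0567 g 15.0 22.83
1.6100440696802185
0.1 axF 1.59 axT 0.01 w 0.0568 g 15.0 23.08
0.2 axF 1.03 axT 0.094 w 0.0566 g 15.0 23.33
0.3 axF 1.58 axT 0.092 w 0.0571 g 15.0 23.58
0.4 axF 2.83 axT 0.071 w 0.0566 g 15.0 23.83
0.5 axF 6.62 axT 0.004 w 0.0565 g 15.0 24.08
0.6 axF 7.98 axT 0.078 w 0.057 g 15.0 24.33
0.7 axF 8.41 axT 0.045 w 0.0568 g 15.0 24.58
0.9145973059482861 [ 0.09  0.83 -1.14  2.15  1.46  0.98 -1.06]
```

The axial force rose by about 8 N, so the button appears to be released. I let go, retreat and check.

```bash
python3 - <<'E'
from h import *
bot.grip(.088); bot.hold(.3); bot.move_linear(B+.07*n,velocity=.15)
bot.move_to([.45,-.05,.30],down(.6)); bot.hold(.5)
d,hh=height(); print("head height",hh,bot.read_state()["t"]); save(d,"end")
d,P,o=look("scene",["mug","canister","bowl"])
for q in o: print(q,np.nanmedian(o[q][3],0).round(3))
E
```

```text
head height [0.03765419 0.03861297] 28.1167
mug [0.732 0.242 0.059]
canister [ 0.752 -0.032  0.106]
```

View pics/end.png

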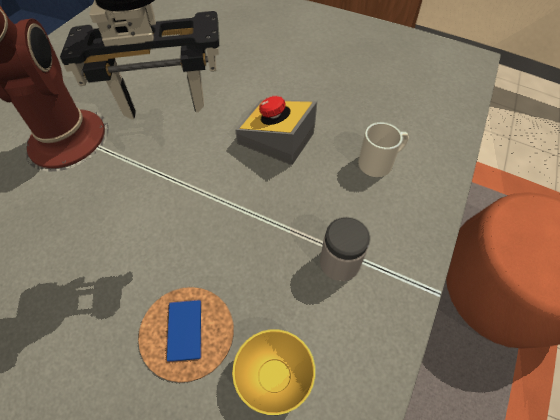

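The head at (272,104) is fully up, at the same height as before pressing. The coaster lies flat at (184,331), and the mug, canister and bowl have not moved.

```bash
python3 -c "
from h import *
print(bot.close_job())"
```

```text
the job is handed in; nothing more can be done
None
```

Job handed in after about 28 s of robot time: the button was pressed and latched, the coaster laid flat on the mat, then the button turned until it sprang fully up, and the mug, canister and bowl stayed in place.

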